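# Make up a lot of sealed miniature bottles

## Task

Make up the lot: stand each of the four sealed (capped) miniature bottles upright in the fitment of the cardboard tray that is cut to its shape and size - slim round in the small round well, wide round in the large round well, square in the square well, flask in the oblong well - fully down on the well floor. It is glass, so set each bottle down rather than dropping it, and knock nothing over; leave the two opened bottles without caps standing where they are.

Things in the scene. Friction and masses are not known exactly. Their poses are not given: they have to be found in the camera images.
- slim_mid (a point): sealed slim round miniature bottle, 36 mm diameter, about 0.11 kg: amber glass, blank paper label; straight-sided body from the base up to 54 mm, then shoulder and a 15 mm neck, pale aluminium screw cap 22 mm across on top; 84 mm tall over the cap. Point: on its axis, 42 mm above its base (standing on the table it is at 42 mm); z up along the axis
- squat_mid (a point): sealed wide round miniature bottle, 52 mm diameter, about 0.20 kg: amber glass, blank paper label; straight-sided body from the base up to 54 mm, then shoulder and a 15 mm neck, pale aluminium screw cap 22 mm across on top; 84 mm tall over the cap. Point: on its axis, 42 mm above its base (standing on the table it is at 42 mm); z up along the axis
- square_mid (a point): sealed square miniature bottle, 36 x 36 mm in plan, about 0.13 kg: amber glass, blank paper label; straight-sided body from the base up to 54 mm, then shoulder and a 15 mm neck, pale aluminium screw cap 22 mm across on top; 84 mm tall over the cap. Point: on its axis, 42 mm above its base (standing on the table it is at 42 mm); z up along the axis; x and y square to its flat sides
- flask_mid (a point): sealed flat flask miniature bottle, 58 mm (along its x) by 28 mm (along its y) in plan, about 0.15 kg: amber glass, blank paper label; straight-sided body from the base up to 54 mm, then shoulder and a 15 mm neck, pale aluminium screw cap 22 mm across on top; 84 mm tall over the cap. Point: on its axis, 42 mm above its base (standing on the table it is at 42 mm); z up along the axis
- open_round_mid (a point): opened slim round miniature bottle, 36 mm diameter: amber glass, blank paper label; straight-sided body from the base up to 54 mm, then shoulder and a 15 mm neck that ends at 72 mm in a bare thread and open dark mouth: no cap. An opened one, not part of the lot. Point: on its axis, 42 mm above its base (standing on the table it is at 42 mm); z up along the axis
- open_square_mid (a point): opened square miniature bottle, 36 x 36 mm: amber glass, blank paper label; straight-sided body from the base up to 54 mm, then shoulder and a 15 mm neck that ends at 72 mm in a bare thread and open dark mouth: no cap. An opened one, not part of the lot. Point: on its axis, 42 mm above its base (standing on the table it is at 42 mm); z up along the axis
- pad_slim: grey fitment with the small round well, 52 mm diameter, 12 mm deep, for the slim round bottle. The four fitments lie two by two in any arrangement in one shallow fixed cardboard tray, 184 x 184 mm, walls 22 mm high. Fixed board square 86.5 x 86.5 mm, 16 mm high. Origin: centre of its underside, below the well's centre, 4 mm above the table; well floor 4 mm, top face 16 mm above the origin; z up, x and y along its edges
- pad_squat: grey fitment in the tray with the large round well, 68 mm diameter, 12 mm deep, for the wide round bottle. Fixed board square 86.5 x 86.5 mm, 16 mm high. Origin: centre of its underside, below the well's centre, 4 mm above the table; well floor 4 mm, top face 16 mm above the origin; z up, x and y along its edges
- pad_square: grey fitment in the tray with the square well, 52 x 52 mm, 12 mm deep, sides along its x and y, for the square bottle. Fixed board square 86.5 x 86.5 mm, 16 mm high. Origin: centre of its underside, below the well's centre, 4 mm above the table; well floor 4 mm, top face 16 mm above the origin; z up, x and y along its edges
- pad_flask: grey fitment in the tray with the oblong well, 74 mm along its x by 44 mm along its y, 12 mm deep, for the flat flask. Fixed board square 86.5 x 86.5 mm, 16 mm high. Origin: centre of its underside, below the well's centre, 4 mm above the table; well floor 4 mm, top face 16 mm above the origin; z up, x and y along its edges
There are look-alikes about, which are no part of the job. What is shaped like the part that bears flask_mid but green, purple or yellow is not meant.

How it is judged:
By the outcome, as a careful person would: the job done as asked, in the order asked, and still so for the second after the job is handed in, with the robot touching nothing.
It also fails if it takes over 115 s, if anything falls off the work surface, if the arm or the gripper's body presses on something with over 40 N, if the wrist force passes 120 N, or if a joint passes its speed limit or range.

## Robot

A 6-joint arm with a two-finger parallel gripper is mounted at the origin on the work surface. World frame = base frame: x ahead of the robot, y to its left, z up, the work surface at z = 0. Lengths are in m, angles in rad, forces in N, time in s.
With the tool pointing down it reaches from about 0.35 to 0.8 m from the base axis. Payload 7.3 kg.
Tool frame: the origin (TCP) lies midway between the tips of the shut fingers; the grasp point (between the pads) lies 19 mm behind it; y points along the fingers, x is the direction in which the jaws open and shut, and the axes are right-handed (so a half turn about y gives the same grasp; the last joint's range is limited). The gripper opens to 85 mm and grips with 20 to 120 N. Pads are 22 mm wide; open, the fingers measure 114 mm over their backs; the gripper's body (76 mm by 85 mm) begins 54 mm behind the grasp point. The pads swing forward as they close: fully open they stand 13 mm farther back than shut.
Start: joints at [-1.403, 0.342, 1.524, -0, 1.275, -0.146], TCP at [0.162, -0.499, 0.231] pointing down, gripper open.
Joint ranges: [-2.53, 2.53], [-0.77, 2.02], [0.04, 2.7], [-1, 4.14], [0.28, 2.66], [-3.11, 3.11]. Speed limits (rad/s): [2.57, 2.57, 3.14, 3.14, 3.14, 3.14].

## Interface

Orientations are given as a unit quaternion [w, x, y, z].
In Python, from station import manip gives the robot as it stands.
- The arm moves only by the tool play_rows, never from a script. Its argument "moves" is one flat list of numbers, 6 for each row, row after row: the shift along the tool's x, y, z normalised to -1 to 1, where 1 is 0.15 m, then the turn, a rotation vector about the tool's x, y, z normalised to -1 to 1, where 1 is 90 degrees. A call has 1 to 20 rows; each row is the pose to reach, as a shift and turn from the pose commanded when the call began, along the tool's axes at that moment; what a row does not reach only later rows make up. A row lasts 1/8 s, in which the tool goes at most 62.5 mm and 10.7 degrees, less where a joint would pass 70% of its speed; a pose out of reach is approached as far as the arm can. A call with a number of a shift or a turn outside -1 to 1 is refused whole. A call with a gripper value outside its range is refused whole. "grip" is the finger opening in mm, from 0 to 85.4, set as the call begins (left out, the last holds). The fingers move at their own pace and stop on an object; the grip force is fixed at half the most. Time passes only in rows, so rows that repeat a pose let the fingers close. It gives the time, the measured TCP pose, the force and the opening at its end, in the units of the state.
- manip.observe(): the state, without advancing time (a new reading comes with each control period).
- manip.get_image(name): name is "side" or "top" or "wrist"; returns a dict with "color" (480x640x3 uint8, red, green, blue), "range_z" (480x640 float32, m along the optical axis (not along the pixel's ray), 0 where there is no reading), "fx", "fy", "cx", "cy" (pixels), "R" (3x3) and "t" (3): a world point X has camera coordinates R X + t; the wrist camera has in their place "hand_eye" (4x4, takes a point from camera to tool coordinates, whose origin is the TCP and whose axes are the tool frame's). Camera axes: x right, y down, z forward; pixel columns grow to the right and rows downward; lengths in m; the calibration is good to about 2 mm. A picture is of the moment at which its call begins: read the wrist's pose just before it.
- manip.hand_in(): hands the job in, once; it reports no verdict.
The state is a dict: "t": time; "joints": joint angles; "qd": joint speeds; "tau": joint torques, N m; "tool_pos": TCP position; "tool_rot": TCP orientation; "force": force on the tool from outside, world axes, zero at the start; "ft_torque": the same for the moment, N m; "finger_gap": finger opening in m.
Only numpy, scipy, OpenCV 4.12 (cv2) and the standard library are available. Lean on these libraries where they do the work, as an engineer would, in place of code of your own. Each camera call takes 0.05 s, during which the arm holds its last target. There are 200 camera calls.

## Working session

There is one attempt and no reset: what is moved stays moved. The work goes in short steps, Python scripts to look and compute and a tool call to move; the robot and the scene stay as the last step left them, time stands still between calls to the robot, and variables do not carry over. Pictures are saved under pics/ and viewed, about 12 in all and at most 16, crops included, and the job is handed in when it is done.

Besides the shell and the picture viewer there is one more tool, called after "Emit:" by a JSON object that holds its "method" and its "body". play_rows: Moves the arm, as the interface text tells. Scaled input: -1 to 1 covers 0.15 m each way for a shift and 90 degrees each way for a turn. Its arguments: {"type":"object","properties":{"moves":{"type":"array"},"grip":{"type":"number"}},"required":["moves"]}

```bash
mkdir -p pics; ls
python3 - <<'E'
from station import manip
import cv2,numpy as np
s=manip.observe();print(s)
for n in("top","side"):
    d=manip.get_image(n);np.savez(f"{n}0.npz",**d)
    cv2.imwrite(f"pics/{n}0.png",d["color"][...,::-1]);print(n,d["fx"],d["cx"],d["cy"],d["R"],d["t"],-d["R"].T@d["t"])
E
```

```text
pics
{'t': 0.0, 'joints': array([-1.40298745e+00,  3.42682810e-01,  1.52504773e+00,  8.27668325e-06,
        1.27541150e+00, -1.46018550e-01]), 'qd': array([-0.00133407,  0.00147021,  0.00032683, -0.00075825, -0.00187505,
       -0.00092575]), 'tau': array([-1.36892140e-03, -4.33680546e+01, -2.46015322e+01, -3.36040212e-04,
        7.79480237e-03, -2.62093050e-05]), 'tool_pos': array([ 0.16201183, -0.49893654,  0.23063596]), 'tool_rot': array([ 0.57237686, -0.57160666,  0.416112  , -0.41533283]), 'force': array([ 0.47553601, -0.31126151,  0.25326998]), 'ft_torque': array([ 0.03957524, -0.00646963,  0.00544953]), 'finger_gap': 0.08561676869762332}
top 619.6680293605727 318.3357316036423 245.00304188044723 [[-0.02717695 -0.99962814  0.00223578]
 [-0.99109649  0.02665323 -0.13045059]
 [ 0.13034249 -0.00576112 -0.99145229]] [-4.44663315e-04  5.49820149e-01  1.05050576e+00] [ 0.4079872  -0.00904689  1.1132517 ]
side 440.0371116084476 319.4069486507996 237.24312297248977 [[-0.93941732 -0.34226945 -0.01862034]
 [-0.22773089  0.66380261 -0.71239367]
 [ 0.25619083 -0.66499453 -0.70153299]] [0.50848708 0.1700992  0.7967868 ] [0.31228894 0.59098616 0.68961802]
```

View pics/top0.png

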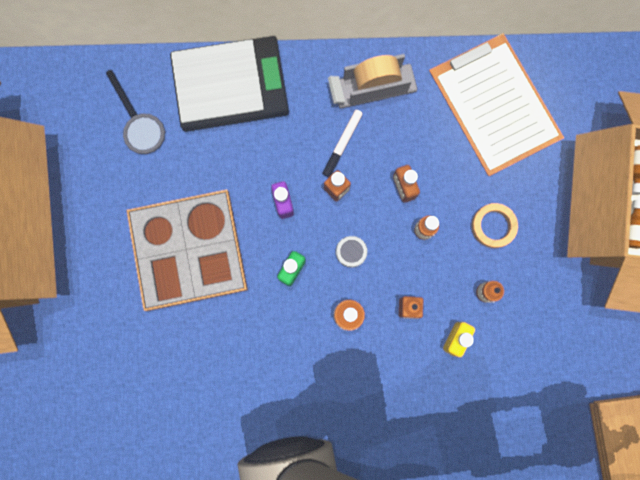

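View pics/side0.png

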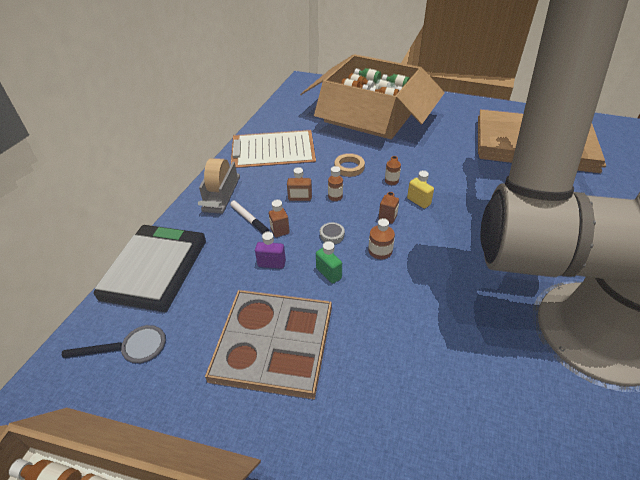

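The top view shows the capped slim (428,225), wide (349,315), square (337,184) and amber flask (407,182). The opened ones are at (411,307) and (490,291). In the tray the slim well is at (158,230), squat (206,220), flask (165,279) and square (215,268). The side view agrees.

```bash
cat > h.py <<'E'
import numpy as np,cv2
from scipy.spatial.transform import Rotation as Ro
def cloud(d):
    v,u=np.mgrid[0:480,0:640];z=d["range_z"].astype(float)
    P=np.stack([(u-d["cx"])/d["fx"]*z,(v-d["cy"])/d["fy"]*z,z],-1)
    return (P-d["t"])@d["R"]
def ray(d,uv,h):
    c=-d["R"].T@d["t"];uv=np.atleast_2d(uv).astype(float)
    r=np.c_[(uv[:,0]-d["cx"])/d["fx"],(uv[:,1]-d["cy"])/d["fy"],np.ones(len(uv))]@d["R"]
    return (c+r*((h-c[2])/r[:,2])[:,None])[:,:2]
def rect(p):
    c,s,a=cv2.minAreaRect(p.astype(np.float32)*1000);return np.round(c,1),np.round(s,1),round(a,1)
E
python3 - <<'E'
from h import *
from station import manip
R=Ro.from_quat(manip.observe()["tool_rot"][[1,2,3,0]]).as_matrix();print(R.round(3))
d=dict(np.load("top0.npz"));P=cloud(d);col=d["color"].astype(int)
hsv=cv2.cvtColor(d["color"],cv2.COLOR_RGB2HSV)
vv,uu=np.mgrid[0:480,0:640]
for n,(u,v) in dict(slim=(428,225),squat=(349,315),square=(337,184),flask=(407,182),oround=(490,291),osq=(411,307),purple=(283,198),green=(291,268),yellow=(461,340),disc=(352,250),ring=(495,225)).items():
    w=(abs(uu-u)<24)&(abs(vv-v)<24)
    cap=(w&(hsv[...,1]<50)&(hsv[...,2]>170)&(P[...,2]>.07)).astype(np.uint8)
    out=[]
    if cap.sum()>20:
        c,r=cv2.minEnclosingCircle(cv2.findContours(cap,0,1)[0][0]) ; m=cv2.moments(cap,True)
        out=ray(d,[m["m10"]/m["m00"],m["m01"]/m["m00"]],.084).round(4)
    q=P[w&(P[...,2]>.012)&(P[...,2]<.1)]
    b=P[w&(P[...,2]>.035)&(P[...,2]<.062)]
    print(n,out,"zmax",q[:,2].max().round(3),"all",rect(q[:,:2]),"body",len(b),rect(b[:,:2]) if len(b)>5 else"")
w=(uu>120)&(uu<252)&(vv>180)&(vv<318)&(P[...,2]>.013)
t=P[w];print("tray",rect(t[:,:2]),t[:,2].max())
br=((hsv[...,1]>110)&((hsv[...,0]<15)|(hsv[...,0]>170))&(uu>134)&(uu<240)&(vv>196)&(vv<302)).astype(np.uint8)
br=cv2.morphologyEx(br,cv2.MORPH_OPEN,np.ones((5,5)))
for c in cv2.findContours(br,0,1)[0]:
    if cv2.contourArea(c)<200: continue
    x=c[:,0,:];p=ray(d,x,.02);h=ray(d,x,.008);print(x.mean(0).round(0),"rim",rect(p),"floor",rect(h))
for a in((193,225,),(158,205),(182,206)): print(P[a[1],a[0]].round(4))
E
```

```text
[[ 0.309 -0.     0.951]
 [-0.951  0.001  0.309]
 [-0.001 -1.     0.   ]]
slim [[ 0.5757 -0.2068]] zmax 0.089 all (array([ 591.7, -192.6]), array([78.6, 31.4]), 35.3) body 225 (array([ 574.2, -205.2]), array([35.5, 31.2]), 35.3)
squat [[ 0.4258 -0.0642]] zmax 0.089 all (array([425.8, -64. ]), array([50.4, 51.3]), 43.2) body 591 (array([426. , -64.1]), array([50.4, 50.8]), 43.6)
square [[ 0.6554 -0.0511]] zmax 0.09 all (array([669. , -45.5]), array([72.8, 42.5]), 21.6) body 309 (array([655.5, -51. ]), array([36.8, 36.7]), 41.0)
flask [[ 0.656  -0.1746]] zmax 0.089 all (array([ 655.8, -174.7]), array([58.1, 29.4]), 18.6) body 431 (array([ 655.9, -174.7]), array([57.8, 29.4]), 18.4)
oround [] zmax 0.076 all (array([ 459.7, -311.5]), array([34.9, 35.6]), 78.5) body 306 (array([ 459.8, -311.6]), array([35.2, 35.1]), 75.6)
osq [] zmax 0.077 all (array([ 435.9, -172.9]), array([37.6, 35.9]), 87.5) body 370 (array([ 435.9, -172.9]), array([37.6, 35.9]), 87.5)
purple [[0.6319 0.0463]] zmax 0.088 all (array([631.7,  46.2]), array([58.8, 28.6]), 12.8) body 390 (array([632. ,  46.2]), array([58.1
[... 426 characters left out ...]
l (array([ 578.8, -332.8]), array([79. , 78.8]), 39.1) body 0 
tray (array([516.6, 159.1]), array([272.6, 293.4]), 10.0) 1.1132517005148495
[166. 278.] rim (array([499.7, 254.5]), array([69.1, 39. ]), 10.2) floor (array([500.7, 257.4]), array([69.9, 39.4]), 10.2)
[214. 268.] rim (array([515.2, 169.1]), array([46.9, 47.8]), 9.9) floor (array([516.4, 171. ]), array([47.4, 48.3]), 9.9)
[158. 231.] rim (array([584.7, 269.8]), array([43.7, 42.8]), 0.2) floor (array([586.6, 272.9]), array([44.1, 43.3]), 0.2)
[206. 221.] rim (array([599.6, 184.2]), array([61. , 59.8]), 88.5) floor (array([601.7, 186.4]), array([61.6, 60.5]), 88.5)
[0.5955 0.2095 0.0095]
[0.6298 0.2677 0.0296]
[0.6296 0.228  0.016 ]
```

Emit:
{"method": "play_rows", "body": {"moves": [-0.1,0,0.3,0,0,0,-0.2,0,0.6,0,0,0,-0.25,0,0.9,0,0,0,-0.25,0,0.9,0,0,0], "grip": 60}}

```text
t: 0.6
tool_pos: [0.2809, -0.4204, 0.2311]
tool_rot: [0.573, -0.573, 0.415, -0.414]
force: [0.6, -0.4, -1.2]
finger_gap: 0.0597
```

Emit:
{"method": "play_rows", "body": {"moves": [-0.1,0,0.3,0,0,0,-0.2,0,0.6,0,0,0,-0.25,0,0.9,0,0,0,-0.25,0,0.9,0,0,0]}}

```text
t: 1.1
tool_pos: [0.397, -0.3438, 0.2309]
tool_rot: [0.573, -0.573, 0.415, -0.415]
force: [0.1, 0.8, 0.3]
finger_gap: 0.0604
```

Emit:
{"method": "play_rows", "body": {"moves": [-0.1,0,0.3,0,0,0,-0.2,0,0.6,0,0,0,-0.25,0,0.9,0,0,0,-0.25,0,0.9,0,0,0]}}

```text
t: 1.6
tool_pos: [0.5134, -0.2671, 0.2306]
tool_rot: [-0.572, 0.573, -0.415, 0.415]
force: [-0.2, -0.5, -0.6]
finger_gap: 0.06
```

```bash
cat >> h.py <<'E'
def go(x,y,z,head=None):
    from station import manip
    s=manip.observe();R=Ro.from_quat(s["tool_rot"][[1,2,3,0]]).as_matrix()
    h=np.degrees(np.arctan2(R[1,0],R[0,0]))
    turn=0 if head is None else ((h-head+90)%180-90)/90
    print("t",round(s["t"],2),"pos",s["tool_pos"].round(4),"head",round(h,1),"tilt",R[2].round(4),"gap",round(s["finger_gap"],4),"F",s["force"].round(1),"j6",s["joints"][5].round(2))
    print("  norm shift",(R.T@(np.array([x,y,z])-s["tool_pos"])/.15).round(3),"turn y",round(turn,3))
E
python3 - <<'E'
from h import *
go(.5757,-.2068,.022)
E
```

```text
t 1.6 pos [ 0.5134 -0.2671  0.2306] head -71.9 tilt [-4.e-04 -1.e+00 -5.e-04] gap 0.06 F [-0.2 -0.5 -0.6] j6 0.64
  norm shift [-0.253  1.39   0.521] turn y 0
```

Emit:
{"method": "play_rows", "body": {"moves": [-0.12,0.2,0.26,0,0,0,-0.25,0.3,0.52,0,0,0,-0.25,0.3,0.52,0,0,0,-0.25,0.3,0.52,0,0,0]}}

```text
t: 2.1
tool_pos: [0.5741, -0.2093, 0.1864]
tool_rot: [-0.571, 0.572, -0.416, 0.416]
force: [-0.4, 0.4, 0.7]
finger_gap: 0.0599
```

Run:
```python
from h import *
from station import manip
go(.5757,-.2068,.022)
d=manip.get_image("wrist");print(d["hand_eye"].round(3),d["fx"]);cv2.imwrite("pics/w1.png",d["color"][...,::-1])
```

```text
t 2.1 pos [ 0.5741 -0.2093  0.1864] head -72.1 tilt [ 5.e-04 -1.e+00 -1.e-03] gap 0.0599 F [-0.4  0.4  0.7] j6 0.78
  norm shift [-0.013  1.096  0.017] turn y 0
[[ 1.    -0.     0.001  0.001]
 [-0.001 -0.292  0.957 -0.143]
 [ 0.    -0.957 -0.292  0.074]
 [ 0.     0.     0.     1.   ]] 384.1284029457576
```

View pics/w1.png

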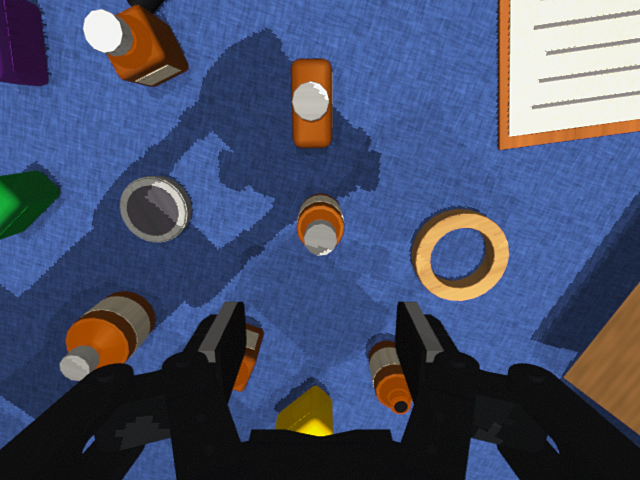

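The wrist view shows the slim cap at (320,240), on the centreline between the fingers. I'm descending.

Emit:
{"method": "play_rows", "body": {"moves": [-0.01,0.2,0.02,0,0,0,-0.01,0.4,0.02,0,0,0,-0.01,0.6,0.02,0,0,0,-0.01,0.8,0.02,0,0,0,-0.01,0.95,0.02,0,0,0,-0.01,1,0.02,0,0,0,-0.01,1,0.02,0,0,0]}}

```text
t: 3.02
tool_pos: [0.5773, -0.2063, 0.0368]
tool_rot: [-0.572, 0.572, -0.416, 0.416]
force: [-0.2, -0.2, -0.2]
finger_gap: 0.0602
```

Emit:
{"method": "play_rows", "body": {"moves": [0,0.05,0,0,0,0,0,0.09,0,0,0,0,0,0.09,0,0,0,0]}}

```text
t: 3.4
tool_pos: [0.5773, -0.2051, 0.0224]
tool_rot: [-0.572, 0.572, -0.416, 0.415]
force: [-0.0, -0.3, -0.4]
finger_gap: 0.0597
```

Emit:
{"method": "play_rows", "body": {"moves": [0,0,0,0,0,0,0,0,0,0,0,0,0,0,0,0,0,0,0,0,0,0,0,0,0,0,0,0,0,0], "grip": 20}}

```text
t: 4.03
tool_pos: [0.5781, -0.2055, 0.0234]
tool_rot: [0.572, -0.572, 0.415, -0.416]
force: [0.7, 0.1, 5.2]
finger_gap: 0.0344
```

Emit:
{"method": "play_rows", "body": {"moves": [0,-0.05,0,0,0,0,0,-0.2,0,0,0,0,0,-0.4,0,0,0,0,0,-0.6,0,0,0,0,0,-0.8,0,0,0,0,0,-0.8,0,0,0,0]}}

```text
t: 4.78
tool_pos: [0.5785, -0.2057, 0.145]
tool_rot: [0.572, -0.572, 0.414, -0.417]
force: [0.5, -0.2, -0.7]
finger_gap: 0.0346
```

Run:
```python
from h import *
go(.5856,.2714,.15,-80)
```

```text
t 4.78 pos [ 0.5785 -0.2057  0.145 ] head -72.0 tilt [ 0.003  -1.      0.0029] gap 0.0346 F [ 0.5 -0.2 -0.7] j6 0.79
  norm shift [-3.011 -0.04   1.027] turn y 0.089
```

Emit:
{"method": "play_rows", "body": {"moves": [-0.25,0,0.08,0,0,0,-0.55,0,0.19,0,0,0,-0.85,0,0.3,0,0.05,0,-1,0,0.34,0,0.089,0,-1,0,0.34,0,0.089,0]}}

```text
t: 5.4
tool_pos: [0.5787, -0.0449, 0.1412]
tool_rot: [-0.542, 0.543, -0.455, 0.453]
force: [0.6, -1.3, -0.5]
finger_gap: 0.0342
```

Run:
```python
from h import *
from station import manip
go(.5856,.2714,.15,-80)
d=manip.get_image("wrist");cv2.imwrite("pics/w2.png",d["color"][...,::-1])
```

```text
t 5.4 pos [ 0.5787 -0.0449  0.1412] head -79.9 tilt [-0.0012 -1.     -0.0029] gap 0.0342 F [ 0.6 -1.3 -0.5] j6 1.18
  norm shift [-2.068 -0.057  0.416] turn y 0.001
```

View pics/w2.png

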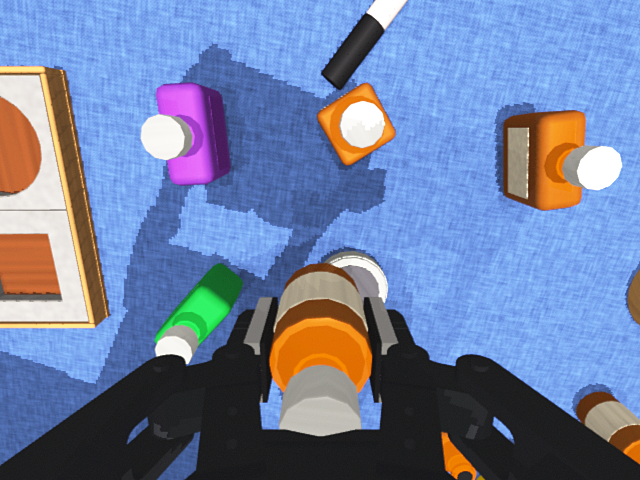

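The slim bottle is held upright and centred between the fingers. I'm continuing to the tray.

Emit:
{"method": "play_rows", "body": {"moves": [-0.25,-0.02,0.05,0,0,0,-0.55,-0.05,0.11,0,0,0,-0.85,-0.06,0.17,0,0,0,-1,-0.06,0.2,0,0,0,-1,-0.06,0.2,0,0,0]}}

```text
t: 6.08
tool_pos: [0.5832, 0.1063, 0.1509]
tool_rot: [-0.542, 0.542, -0.454, 0.454]
force: [0.1, -1.5, -1.2]
finger_gap: 0.0348
```

Emit:
{"method": "play_rows", "body": {"moves": [-0.25,0,0.05,0,0,0,-0.55,0,0.11,0,0,0,-0.85,0,0.17,0,0,0,-1,0,0.2,0,0,0,-1,0,0.2,0,0,0,-1,0,0.2,0,0,0]}}

```text
t: 6.82
tool_pos: [0.5873, 0.2571, 0.1514]
tool_rot: [-0.541, 0.542, -0.455, 0.455]
force: [-0.1, -0.2, -0.6]
finger_gap: 0.0345
```

Run:
```python
from h import *
from station import manip
go(.5856,.2714,.0315,-80)
d=manip.get_image("wrist");cv2.imwrite("pics/w3.png",d["color"][...,::-1])
```

```text
t 6.83 pos [0.5873 0.2571 0.1514] head -80.1 tilt [ 1.e-03 -1.e+00 -8.e-04] gap 0.0345 F [-0.1 -0.2 -0.6] j6 1.69
  norm shift [-0.097  0.799  0.006] turn y -0.001
```

View pics/w3.png

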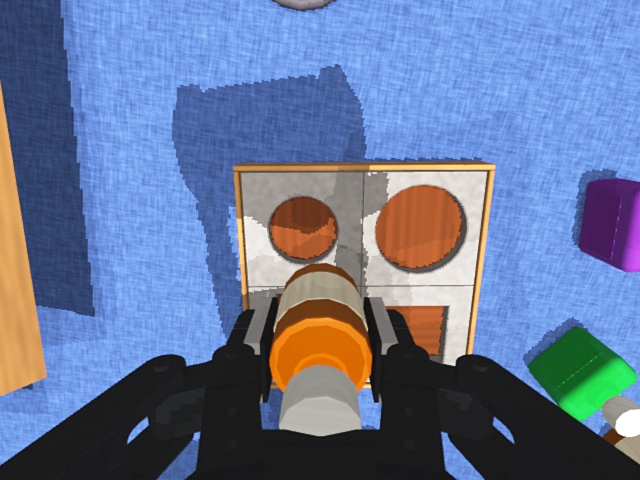

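The wrist view puts the slim well at (303,228). That is about 11.5 mm to tool −x and agrees with the top view to within 3 mm.

Emit:
{"method": "play_rows", "body": {"moves": [-0.087,0,0,0,0,0,-0.087,0.15,0,0,0,0,-0.087,0.3,0,0,0,0,-0.087,0.45,0,0,0,0,-0.087,0.6,0,0,0,0,-0.087,0.68,0,0,0,0,-0.087,0.7,0,0,0,0,-0.087,0.7,0,0,0,0]}}

```text
t: 7.88
tool_pos: [0.5851, 0.272, 0.0474]
tool_rot: [0.542, -0.541, 0.454, -0.455]
force: [0.8, 0.3, -2.3]
finger_gap: 0.0349
```

Emit:
{"method": "play_rows", "body": {"moves": [0,0.03,0,0,0,0,0,0.06,0,0,0,0,0,0.08,0,0,0,0,0,0.08,0,0,0,0,0,0.08,0,0,0,0]}}

```text
t: 8.5
tool_pos: [0.5848, 0.2719, 0.0348]
tool_rot: [0.542, -0.542, 0.455, -0.455]
force: [0.4, -0.2, -0.6]
finger_gap: 0.0348
```

Run:
```python
from h import *
go(.5856,.2714,.0315,-80)
```

```text
t 8.5 pos [0.5848 0.2719 0.0348] head -80.0 tilt [ 1.e-04 -1.e+00  1.e-04] gap 0.0348 F [ 0.4 -0.2 -0.6] j6 1.71
  norm shift [0.004 0.022 0.005] turn y -0.0
```

Creep down until contact.

Emit:
{"method": "play_rows", "body": {"moves": [0,0.01,0,0,0,0,0,0.018,0,0,0,0,0,0.018,0,0,0,0]}}

```text
t: 8.88
tool_pos: [0.5846, 0.2718, 0.0319]
tool_rot: [-0.541, 0.542, -0.455, 0.455]
force: [-0.6, -0.2, -0.8]
finger_gap: 0.0344
```

Emit:
{"method": "play_rows", "body": {"moves": [0,0.007,0,0,0,0,0,0.007,0,0,0,0]}}

```text
t: 9.12
tool_pos: [0.5848, 0.2719, 0.0314]
tool_rot: [0.542, -0.541, 0.455, -0.455]
force: [-0.1, -0.9, 2.6]
finger_gap: 0.0344
```

Emit:
{"method": "play_rows", "body": {"moves": [0,0.007,0,0,0,0,0,0.007,0,0,0,0]}}

```text
t: 9.38
tool_pos: [0.5848, 0.2719, 0.0313]
tool_rot: [0.542, -0.541, 0.454, -0.455]
force: [-3.4, -1.6, 9.2]
finger_gap: 0.0347
```

Emit:
{"method": "play_rows", "body": {"moves": [0,0,0,0,0,0,0,0,0,0,0,0,0,0,0,0,0,0,0,0,0,0,0,0], "grip": 58}}

```text
t: 9.88
tool_pos: [0.5847, 0.2718, 0.0298]
tool_rot: [-0.541, 0.542, -0.455, 0.455]
force: [0.7, 0.1, 0.6]
finger_gap: 0.0581
```

Emit:
{"method": "play_rows", "body": {"moves": [0,-0.15,0,0,0,0,0,-0.4,0,0,0,0,0,-0.7,0,0,0,0,0,-0.9,0,0,0,0,0,-0.9,0,0,0,0]}}

```text
t: 10.5
tool_pos: [0.586, 0.2723, 0.1678]
tool_rot: [0.543, -0.54, 0.454, -0.456]
force: [-0.4, 0.4, -0.8]
finger_gap: 0.058
```

Run:
```python
from h import *
go(.4258,-.0642,.022)
```

```text
t 10.5 pos [0.586  0.2723 0.1678] head -80.0 tilt [-7.0e-04 -1.0e+00  5.7e-03] gap 0.058 F [-0.4  0.4 -0.8] j6 1.71
  norm shift [ 2.025  0.962 -1.446] turn y 0
```

Emit:
{"method": "play_rows", "body": {"moves": [0.2,0,-0.15,0,0,0,0.45,0,-0.33,0,0,0,0.75,0,-0.54,0,0,0,1,0,-0.72,0,0,0,1,0,-0.72,0,0,0], "grip": 76}}

```text
t: 11.12
tool_pos: [0.5024, 0.1031, 0.1637]
tool_rot: [-0.54, 0.542, -0.456, 0.455]
force: [-0.5, 0.5, 0.5]
finger_gap: 0.076
```

Emit:
{"method": "play_rows", "body": {"moves": [0.2,0,-0.15,0,0,0,0.45,0,-0.33,0,0,0,0.75,0,-0.54,0,0,0,1,0,-0.72,0,0,0,1,0,-0.72,0,0,0,1,0,-0.72,0,0,0]}}

```text
t: 11.88
tool_pos: [0.4242, -0.0605, 0.1645]
tool_rot: [0.542, -0.541, 0.455, -0.455]
force: [-0.1, -0.2, 1.0]
finger_gap: 0.0759
```

Run:
```python
from h import *
go(.4258,-.0642,.022)
```

```text
t 11.88 pos [ 0.4242 -0.0605  0.1645] head -80.0 tilt [-6.e-04 -1.e+00 -3.e-04] gap 0.0759 F [-0.1 -0.2  1. ] j6 1.08
  norm shift [0.027 0.95  0.006] turn y 0
```

Emit:
{"method": "play_rows", "body": {"moves": [0.027,0.1,0.006,0,0,0,0.027,0.25,0.006,0,0,0,0.027,0.45,0.006,0,0,0,0.027,0.65,0.006,0,0,0,0.027,0.85,0.006,0,0,0,0.027,0.95,0.006,0,0,0,0.027,0.95,0.006,0,0,0,0.027,0.95,0.006,0,0,0]}}

```text
t: 12.88
tool_pos: [0.4261, -0.0642, 0.0228]
tool_rot: [0.542, -0.542, 0.454, -0.455]
force: [-0.5, -0.8, 0.5]
finger_gap: 0.0761
```

Emit:
{"method": "play_rows", "body": {"moves": [0,0,0,0,0,0,0,0,0,0,0,0,0,0,0,0,0,0,0,0,0,0,0,0,0,0,0,0,0,0], "grip": 35}}

```text
t: 13.5
tool_pos: [0.4261, -0.0648, 0.0235]
tool_rot: [0.542, -0.541, 0.454, -0.455]
force: [-0.0, 1.2, 6.7]
finger_gap: 0.0502
```

Emit:
{"method": "play_rows", "body": {"moves": [0,-0.05,0,0,0,0,0,-0.2,0,0,0,0,0,-0.4,0,0,0,0,0,-0.6,0,0,0,0,0,-0.85,0,0,0,0,0,-0.95,0,0,0,0,0,-0.95,0,0,0,0]}}

```text
t: 14.38
tool_pos: [0.4259, -0.065, 0.1662]
tool_rot: [0.542, -0.541, 0.454, -0.456]
force: [-0.5, 0.4, -2.2]
finger_gap: 0.0509
```

Run:
```python
from h import *
go(.6007,.1853,.165,-80)
```

```text
t 14.38 pos [ 0.4259 -0.065   0.1662] head -80.0 tilt [ 0.0015 -1.      0.0025] gap 0.0509 F [-0.5  0.4 -2.2] j6 1.07
  norm shift [-1.442  0.009  1.436] turn y -0.0
```

Emit:
{"method": "play_rows", "body": {"moves": [-0.15,0,0.15,0,0,0,-0.35,0,0.35,0,0,0,-0.55,0,0.55,0,0,0,-0.72,0,0.72,0,0,0,-0.72,0,0.72,0,0,0]}}

```text
t: 15.0
tool_pos: [0.5133, 0.062, 0.1635]
tool_rot: [-0.542, 0.543, -0.455, 0.453]
force: [-0.5, -1.1, -3.4]
finger_gap: 0.0501
```

Emit:
{"method": "play_rows", "body": {"moves": [-0.15,0,0.15,0,0,0,-0.35,0,0.35,0,0,0,-0.55,0,0.55,0,0,0,-0.7,0,0.7,0,0,0,-0.72,0,0.72,0,0,0,-0.72,0,0.72,0,0,0]}}

```text
t: 15.75
tool_pos: [0.6, 0.1843, 0.164]
tool_rot: [-0.541, 0.542, -0.455, 0.454]
force: [0.4, -0.6, -2.6]
finger_gap: 0.0504
```

Run:
```python
from h import *
from station import manip
go(.6007,.1853,.0315,-80)
d=manip.get_image("wrist");cv2.imwrite("pics/w4.png",d["color"][...,::-1])
```

```text
t 15.75 pos [0.6    0.1843 0.164 ] head -80.0 tilt [ 6.0e-04 -1.0e+00 -2.4e-03] gap 0.0504 F [ 0.4 -0.6 -2.6] j6 1.57
  norm shift [-0.006  0.883  0.008] turn y -0.0
```

View pics/w4.png

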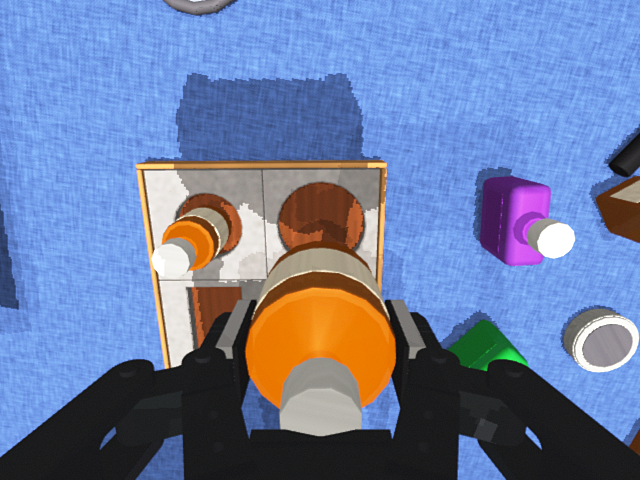

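The slim bottle stands in its well. The large well is centred at column 321, so the squat bottle is aligned with it. I'm descending.

Emit:
{"method": "play_rows", "body": {"moves": [-0.003,0.1,0.004,0,0,0,-0.003,0.25,0.004,0,0,0,-0.003,0.4,0.004,0,0,0,-0.003,0.55,0.004,0,0,0,-0.003,0.7,0.004,0,0,0,-0.003,0.8,0.004,0,0,0,-0.003,0.83,0.004,0,0,0,-0.003,0.85,0.004,0,0,0,-0.003,0.86,0.004,0,0,0,-0.003,0.86,0.004,0,0,0]}}

```text
t: 17.05
tool_pos: [0.6016, 0.1859, 0.0365]
tool_rot: [0.542, -0.541, 0.454, -0.455]
force: [0.3, 0.4, -2.3]
finger_gap: 0.0507
```

Emit:
{"method": "play_rows", "body": {"moves": [0,0.008,0,0,0,0,0,0.016,0,0,0,0,0,0.016,0,0,0,0]}}

```text
t: 17.42
tool_pos: [0.6013, 0.1858, 0.0335]
tool_rot: [-0.541, 0.542, -0.455, 0.455]
force: [0.0, -0.9, -2.1]
finger_gap: 0.0501
```

Emit:
{"method": "play_rows", "body": {"moves": [0,0.008,0,0,0,0,0,0.008,0,0,0,0]}}

```text
t: 17.68
tool_pos: [0.6013, 0.1858, 0.0322]
tool_rot: [-0.541, 0.542, -0.455, 0.455]
force: [0.6, -0.9, -2.6]
finger_gap: 0.0504
```

Emit:
{"method": "play_rows", "body": {"moves": [0,0.008,0,0,0,0,0,0.008,0,0,0,0]}}

```text
t: 17.92
tool_pos: [0.6014, 0.1859, 0.0316]
tool_rot: [0.542, -0.541, 0.455, -0.455]
force: [-1.8, -0.2, 2.5]
finger_gap: 0.0507
```

Emit:
{"method": "play_rows", "body": {"moves": [0,0.006,0,0,0,0,0,0.006,0,0,0,0]}}

```text
t: 18.18
tool_pos: [0.6014, 0.1858, 0.0316]
tool_rot: [0.542, -0.541, 0.454, -0.455]
force: [-3.4, -1.2, 8.6]
finger_gap: 0.0507
```

On the floor. Release, retreat, go to the square bottle.

Emit:
{"method": "play_rows", "body": {"moves": [0,0,0,0,0,0,0,0,0,0,0,0,0,0,0,0,0,0,0,0,0,0,0,0], "grip": 68}}

```text
t: 18.68
tool_pos: [0.6013, 0.1858, 0.0301]
tool_rot: [-0.541, 0.542, -0.455, 0.455]
force: [-0.3, 0.1, -0.0]
finger_gap: 0.0679
```

Emit:
{"method": "play_rows", "body": {"moves": [0,-0.15,0,0,0,0,0,-0.4,0,0,0,0,0,-0.7,0,0,0,0,0,-0.9,0,0,0,0,0,-0.9,0,0,0,0]}}

```text
t: 19.3
tool_pos: [0.6027, 0.1861, 0.1681]
tool_rot: [0.543, -0.54, 0.453, -0.456]
force: [-0.5, -0.6, -0.2]
finger_gap: 0.0681
```

Run:
```python
from h import *
go(.6554,-.0511,.022,-49)
```

```text
t 19.3 pos [0.6027 0.1861 0.1681] head -80.0 tilt [ 0.     -1.      0.0057] gap 0.0681 F [-0.5 -0.6 -0.2] j6 1.57
  norm shift [1.619 0.974 0.066] turn y -0.345
```

Emit:
{"method": "play_rows", "body": {"moves": [0.2,0,0.01,0,0,0,0.45,0,0.02,0,-0.08,0,0.7,0,0.03,0,-0.17,0,0.9,0,0.05,0,-0.26,0,1,0,0.07,0,-0.345,0,1,0,0.07,0,-0.345,0,1,0,0.07,0,-0.345,0], "grip": 60}}

```text
t: 20.18
tool_pos: [0.637, 0.0406, 0.1643]
tool_rot: [-0.643, 0.643, -0.294, 0.293]
force: [0.2, 0.7, 0.4]
finger_gap: 0.06
```

Run:
```python
from h import *
go(.6554,-.0511,.022,-49)
```

```text
t 20.18 pos [0.637  0.0406 0.1643] head -49.1 tilt [-0.0014 -1.     -0.0011] gap 0.06 F [0.2 0.7 0.4] j6 0.8
  norm shift [ 0.544  0.948 -0.307] turn y -0.001
```

Emit:
{"method": "play_rows", "body": {"moves": [0.15,0,-0.08,0,0,0,0.35,0,-0.2,0,0,0,0.5,0,-0.28,0,0,0,0.54,0,-0.307,0,0,0,0.54,0,-0.307,0,0,0,0.54,0,-0.307,0,0,0]}}

```text
t: 20.92
tool_pos: [0.6559, -0.0502, 0.1653]
tool_rot: [0.644, -0.644, 0.293, -0.293]
force: [-0.2, 0.7, 0.6]
finger_gap: 0.0599
```

Run:
```python
from h import *
from station import manip
go(.6554,-.0511,.022,-49)
d=manip.get_image("wrist");cv2.imwrite("pics/w5.png",d["color"][...,::-1])
```

```text
t 20.93 pos [ 0.6559 -0.0502  0.1653] head -48.9 tilt [-4.e-04 -1.e+00  1.e-04] gap 0.0599 F [-0.2  0.7  0.6] j6 0.66
  norm shift [ 0.003  0.955 -0.006] turn y 0.001
```

View pics/w5.png

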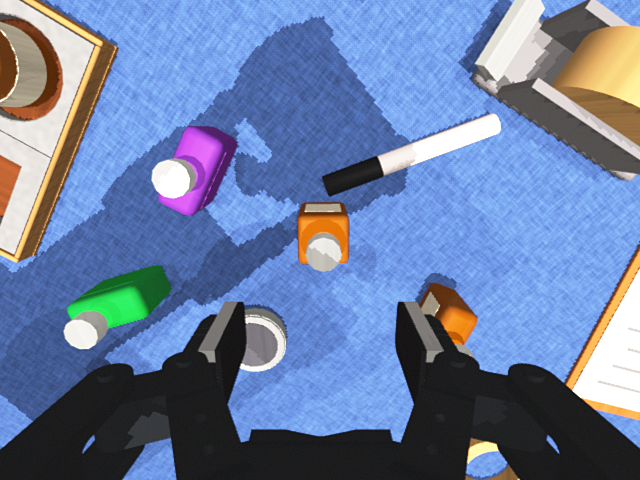

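The square bottle at (323,235) sits square between the jaws. The pen at (330,185) is clear of them.

Emit:
{"method": "play_rows", "body": {"moves": [0.005,0.1,-0.006,0,0,0,0.005,0.25,-0.006,0,0,0,0.005,0.45,-0.006,0,0,0,0.005,0.65,-0.006,0,0,0,0.005,0.85,-0.006,0,0,0,0.005,0.95,-0.006,0,0,0,0.005,0.955,-0.006,0,0,0,0.005,0.955,-0.006,0,0,0]}}

```text
t: 21.98
tool_pos: [0.6566, -0.0526, 0.0231]
tool_rot: [0.644, -0.643, 0.292, -0.294]
force: [0.2, 0.1, 0.7]
finger_gap: 0.0596
```

Emit:
{"method": "play_rows", "body": {"moves": [0,0,0,0,0,0,0,0,0,0,0,0,0,0,0,0,0,0,0,0,0,0,0,0,0,0,0,0,0,0], "grip": 20}}

```text
t: 22.6
tool_pos: [0.6567, -0.0527, 0.0235]
tool_rot: [0.644, -0.643, 0.292, -0.294]
force: [-0.8, -0.1, 5.7]
finger_gap: 0.0352
```

Emit:
{"method": "play_rows", "body": {"moves": [0,-0.05,0,0,0,0,0,-0.2,0,0,0,0,0,-0.4,0,0,0,0,0,-0.6,0,0,0,0,0,-0.85,0,0,0,0,0,-1,0,0,0,0,0,-1,0,0,0,0]}}

```text
t: 23.48
tool_pos: [0.6567, -0.0527, 0.1741]
tool_rot: [0.644, -0.643, 0.292, -0.294]
force: [0.2, -0.2, -1.6]
finger_gap: 0.0351
```

Run:
```python
from h import *
go(.5158,.1700,.17,-80)
```

```text
t 23.48 pos [ 0.6567 -0.0527  0.1741] head -49.0 tilt [ 0.0031 -1.      0.0023] gap 0.0351 F [ 0.2 -0.2 -1.6] j6 0.66
  norm shift [-1.737  0.022  0.266] turn y 0.345
```

Emit:
{"method": "play_rows", "body": {"moves": [-0.15,0,0.02,0,0,0,-0.35,0,0.05,0,0.08,0,-0.55,0,0.08,0,0.17,0,-0.75,0,0.11,0,0.26,0,-0.87,0,0.13,0,0.345,0,-0.87,0,0.13,0,0.345,0,-0.87,0,0.13,0,0.345,0]}}

```text
t: 24.35
tool_pos: [0.585, 0.0581, 0.1713]
tool_rot: [-0.542, 0.542, -0.454, 0.454]
force: [0.3, 0.4, -0.9]
finger_gap: 0.0353
```

Run:
```python
from h import *
go(.5158,.1700,.17,-80)
```

```text
t 24.35 pos [0.585  0.0581 0.1713] head -79.9 tilt [ 2.e-04 -1.e+00 -1.e-03] gap 0.0353 F [ 0.3  0.4 -0.9] j6 1.36
  norm shift [-0.815  0.008 -0.323] turn y 0.001
```

Emit:
{"method": "play_rows", "body": {"moves": [-0.2,0,-0.08,0,0,0,-0.4,0,-0.16,0,0,0,-0.65,0,-0.26,0,0,0,-0.8,0,-0.32,0,0,0,-0.815,0,-0.323,0,0,0,-0.815,0,-0.323,0,0,0]}}

```text
t: 25.1
tool_pos: [0.5168, 0.1699, 0.1719]
tool_rot: [-0.542, 0.542, -0.454, 0.455]
force: [0.4, 0.3, -1.1]
finger_gap: 0.0351
```

Run:
```python
from h import *
from station import manip
go(.5158,.1700,.0315,-80)
d=manip.get_image("wrist");cv2.imwrite("pics/w6.png",d["color"][...,::-1])
```

```text
t 25.1 pos [0.5168 0.1699 0.1719] head -80.0 tilt [ 5.e-04 -1.e+00  2.e-04] gap 0.0351 F [ 0.4  0.3 -1.1] j6 1.57
  norm shift [-0.002  0.936 -0.007] turn y -0.0
```

View pics/w6.png

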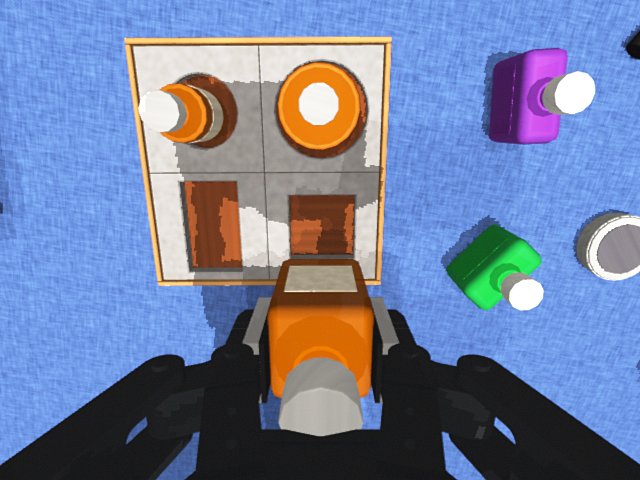

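The square well at (322,225) lines up with the bottle, and slim and squat stand in their wells.

Emit:
{"method": "play_rows", "body": {"moves": [0,0.1,-0.005,0,0,0,0,0.25,-0.005,0,0,0,0,0.4,-0.005,0,0,0,0,0.55,-0.005,0,0,0,0,0.7,-0.005,0,0,0,0,0.82,-0.005,0,0,0,0,0.88,-0.005,0,0,0,0,0.91,-0.005,0,0,0,0,0.91,-0.005,0,0,0]}}

```text
t: 26.28
tool_pos: [0.5155, 0.1704, 0.0355]
tool_rot: [0.542, -0.542, 0.455, -0.455]
force: [0.0, -0.1, -0.8]
finger_gap: 0.0354
```

Emit:
{"method": "play_rows", "body": {"moves": [0,0.008,0,0,0,0,0,0.016,0,0,0,0,0,0.016,0,0,0,0]}}

```text
t: 26.65
tool_pos: [0.5154, 0.1706, 0.0333]
tool_rot: [0.542, -0.541, 0.455, -0.455]
force: [0.3, 0.4, -0.8]
finger_gap: 0.0352
```

Emit:
{"method": "play_rows", "body": {"moves": [0,0.008,0,0,0,0,0,0.008,0,0,0,0]}}

```text
t: 26.9
tool_pos: [0.5153, 0.1706, 0.0319]
tool_rot: [-0.542, 0.542, -0.455, 0.455]
force: [0.3, 1.0, -1.0]
finger_gap: 0.0352
```

Emit:
{"method": "play_rows", "body": {"moves": [0,0.008,0,0,0,0,0,0.008,0,0,0,0]}}

```text
t: 27.15
tool_pos: [0.5154, 0.1706, 0.0314]
tool_rot: [0.542, -0.541, 0.455, -0.455]
force: [-1.7, -1.2, 4.6]
finger_gap: 0.035
```

Emit:
{"method": "play_rows", "body": {"moves": [0,0.005,0,0,0,0,0,0.005,0,0,0,0]}}

```text
t: 27.4
tool_pos: [0.5154, 0.1706, 0.0314]
tool_rot: [0.542, -0.541, 0.454, -0.455]
force: [-3.9, -2.3, 12.5]
finger_gap: 0.0354
```

Emit:
{"method": "play_rows", "body": {"moves": [0,0,0,0,0,0,0,0,0,0,0,0,0,0,0,0,0,0,0,0,0,0,0,0], "grip": 54}}

```text
t: 27.9
tool_pos: [0.5153, 0.1706, 0.0298]
tool_rot: [-0.541, 0.542, -0.455, 0.455]
force: [-0.7, 1.1, -0.4]
finger_gap: 0.0539
```

Emit:
{"method": "play_rows", "body": {"moves": [0,-0.15,0,0,0,0,0,-0.4,0,0,0,0,0,-0.7,0,0,0,0,0,-0.9,0,0,0,0,0,-0.9,0,0,0,0]}}

```text
t: 28.52
tool_pos: [0.5166, 0.1709, 0.1673]
tool_rot: [0.543, -0.54, 0.453, -0.456]
force: [-0.1, -0.8, -0.6]
finger_gap: 0.0544
```

Run:
```python
from h import *
go(.656,-.1747,.022,-71.5)
```

```text
t 28.52 pos [0.5166 0.1709 0.1673] head -80.0 tilt [ 1.0e-04 -1.0e+00  5.2e-03] gap 0.0544 F [-0.1 -0.8 -0.6] j6 1.58
  norm shift [2.43  0.972 0.511] turn y -0.095
```

Emit:
{"method": "play_rows", "body": {"moves": [0.2,0,0.04,0,0,0,0.45,0,0.09,0,0,0,0.7,0,0.15,0,0,0,0.9,0,0.19,0,0,0,0.9,0,0.19,0,0,0]}}

```text
t: 29.15
tool_pos: [0.5666, 0.0407, 0.1633]
tool_rot: [-0.54, 0.541, -0.456, 0.455]
force: [-0.2, 1.0, 0.1]
finger_gap: 0.054
```

Emit:
{"method": "play_rows", "body": {"moves": [0.2,0,0.04,0,0,0,0.45,0,0.09,0,0,0,0.7,0,0.15,0,-0.05,0,0.9,0,0.19,0,-0.095,0,0.9,0,0.19,0,-0.095,0]}}

```text
t: 29.78
tool_pos: [0.618, -0.0863, 0.1636]
tool_rot: [-0.573, 0.574, -0.414, 0.413]
force: [0.1, -0.4, -0.4]
finger_gap: 0.0539
```

Run:
```python
from h import *
go(.656,-.1747,.022,-71.5)
```

```text
t 29.77 pos [ 0.618  -0.0863  0.1636] head -71.6 tilt [-9.0e-04 -1.0e+00 -1.5e-03] gap 0.0539 F [ 0.1 -0.4 -0.4] j6 0.99
  norm shift [0.64  0.943 0.055] turn y -0.001
```

Emit:
{"method": "play_rows", "body": {"moves": [0.15,0,0.01,0,0,0,0.4,0,0.03,0,0,0,0.6,0,0.05,0,0,0,0.63,0,0.055,0,0,0,0.63,0,0.055,0,0,0,0.63,0,0.055,0,0,0]}}

```text
t: 30.52
tool_pos: [0.6557, -0.1707, 0.165]
tool_rot: [0.574, -0.574, 0.413, -0.412]
force: [-0.2, 0.6, 0.7]
finger_gap: 0.0542
```

Run:
```python
from h import *
from station import manip
go(.656,-.1747,.022,-71.5)
d=manip.get_image("wrist");cv2.imwrite("pics/w7.png",d["color"][...,::-1])
```

```text
t 30.52 pos [ 0.6557 -0.1707  0.165 ] head -71.4 tilt [-7.e-04 -1.e+00 -4.e-04] gap 0.0542 F [-0.2  0.6  0.7] j6 0.88
  norm shift [ 0.026  0.953 -0.006] turn y 0.001
```

View pics/w7.png

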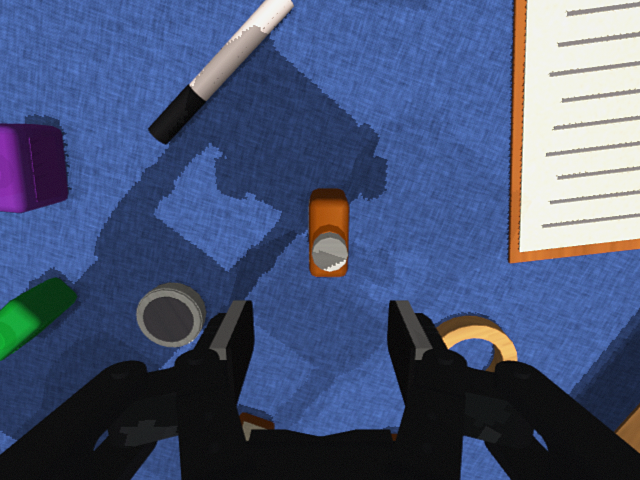

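The amber flask at (330,235) is parallel to the jaws, about 4 mm to +x as computed.

Emit:
{"method": "play_rows", "body": {"moves": [0.026,0.1,-0.006,0,0,0,0.026,0.25,-0.006,0,0,0,0.026,0.45,-0.006,0,0,0,0.026,0.65,-0.006,0,0,0,0.026,0.85,-0.006,0,0,0,0.026,0.95,-0.006,0,0,0,0.026,0.953,-0.006,0,0,0,0.026,0.953,-0.006,0,0,0]}}

```text
t: 31.58
tool_pos: [0.6571, -0.1767, 0.0232]
tool_rot: [0.574, -0.574, 0.412, -0.414]
force: [0.0, 0.1, 0.8]
finger_gap: 0.054
```

Emit:
{"method": "play_rows", "body": {"moves": [0,0,0,0,0,0,0,0,0,0,0,0,0,0,0,0,0,0,0,0,0,0,0,0,0,0,0,0,0,0], "grip": 12}}

```text
t: 32.2
tool_pos: [0.6572, -0.1767, 0.0234]
tool_rot: [0.574, -0.574, 0.412, -0.414]
force: [0.0, 0.7, 6.4]
finger_gap: 0.027
```

Emit:
{"method": "play_rows", "body": {"moves": [0,-0.05,0,0,0,0,0,-0.2,0,0,0,0,0,-0.4,0,0,0,0,0,-0.6,0,0,0,0,0,-0.85,0,0,0,0,0,-1,0,0,0,0,0,-1,0,0,0,0]}}

```text
t: 33.08
tool_pos: [0.6572, -0.1767, 0.1741]
tool_rot: [0.574, -0.574, 0.412, -0.414]
force: [0.9, -0.4, -0.6]
finger_gap: 0.0273
```

Run:
```python
from h import *
go(.5002,.2560,.17,-80)
```

```text
t 33.08 pos [ 0.6572 -0.1767  0.1741] head -71.5 tilt [ 0.0026 -1.      0.0029] gap 0.0273 F [ 0.9 -0.4 -0.6] j6 0.87
  norm shift [-3.068  0.019 -0.076] turn y 0.095
```

Emit:
{"method": "play_rows", "body": {"moves": [-0.2,0,0,0,0,0,-0.45,0,0,0,0,0,-0.75,0,0,0,0,0,-1,0,-0.02,0,0,0,-1,0,-0.02,0,0,0]}}

```text
t: 33.7
tool_pos: [0.6042, -0.0325, 0.1706]
tool_rot: [-0.574, 0.575, -0.413, 0.411]
force: [-0.3, -0.5, -2.0]
finger_gap: 0.0273
```

Emit:
{"method": "play_rows", "body": {"moves": [-0.2,0,0,0,0,0,-0.45,0,0,0,0,0,-0.75,0,0,0,0.05,0,-1,0,-0.02,0,0.095,0,-1,0,-0.02,0,0.095,0,-1,0,-0.02,0,0.095,0]}}

```text
t: 34.45
tool_pos: [0.5557, 0.1052, 0.1713]
tool_rot: [-0.541, 0.542, -0.455, 0.455]
force: [-1.3, 0.2, -1.7]
finger_gap: 0.0274
```

Run:
```python
from h import *
go(.5002,.2560,.17,-80)
```

```text
t 34.45 pos [0.5557 0.1052 0.1713] head -80.0 tilt [ 6.e-04 -1.e+00 -8.e-04] gap 0.0274 F [-1.3  0.2 -1.7] j6 1.45
  norm shift [-1.054  0.008 -0.19 ] turn y -0.0
```

Emit:
{"method": "play_rows", "body": {"moves": [-0.2,0,-0.04,0,0,0,-0.45,0,-0.08,0,0,0,-0.75,0,-0.14,0,0,0,-0.95,0,-0.18,0,0,0,-1,0,-0.19,0,0,0,-1,0,-0.19,0,0,0,-1,0,-0.19,0,0,0]}}

```text
t: 35.33
tool_pos: [0.5021, 0.2476, 0.1718]
tool_rot: [-0.541, 0.541, -0.455, 0.455]
force: [-0.3, -0.3, -1.3]
finger_gap: 0.0272
```

Run:
```python
from h import *
from station import manip
go(.5002,.2560,.0315,-80)
d=manip.get_image("wrist");cv2.imwrite("pics/w8.png",d["color"][...,::-1])
```

```text
t 35.33 pos [0.5021 0.2476 0.1718] head -80.1 tilt [ 5.e-04 -1.e+00 -1.e-04] gap 0.0272 F [-0.3 -0.3 -1.3] j6 1.72
  norm shift [-0.058  0.936 -0.003] turn y -0.001
```

View pics/w8.png

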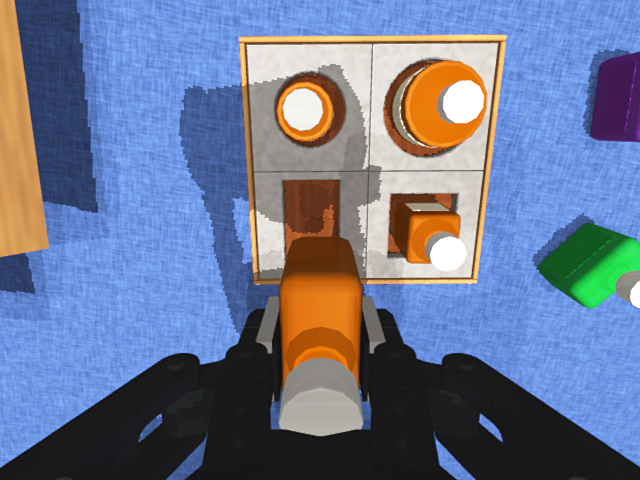

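The oblong well sits at column 312 and starts at row 180. That makes the correction about −6 to −8 mm in x, so I use −0.05.

Emit:
{"method": "play_rows", "body": {"moves": [-0.03,0,0,0,0,0,-0.05,0.15,-0.002,0,0,0,-0.05,0.3,-0.002,0,0,0,-0.05,0.45,-0.002,0,0,0,-0.05,0.6,-0.002,0,0,0,-0.05,0.75,-0.002,0,0,0,-0.05,0.84,-0.002,0,0,0,-0.05,0.88,-0.002,0,0,0,-0.05,0.91,-0.002,0,0,0,-0.05,0.91,-0.002,0,0,0]}}

```text
t: 36.62
tool_pos: [0.5, 0.2563, 0.0358]
tool_rot: [0.542, -0.541, 0.455, -0.455]
force: [0.5, 0.3, -0.8]
finger_gap: 0.027
```

Emit:
{"method": "play_rows", "body": {"moves": [0,0.008,0,0,0,0,0,0.016,0,0,0,0,0,0.016,0,0,0,0]}}

```text
t: 37.0
tool_pos: [0.4998, 0.2563, 0.0332]
tool_rot: [0.542, -0.542, 0.455, -0.455]
force: [-0.1, 0.4, -1.9]
finger_gap: 0.0273
```

Emit:
{"method": "play_rows", "body": {"moves": [0,0.008,0,0,0,0,0,0.008,0,0,0,0]}}

```text
t: 37.25
tool_pos: [0.4998, 0.2562, 0.0318]
tool_rot: [-0.541, 0.542, -0.455, 0.455]
force: [-0.9, 0.5, -2.2]
finger_gap: 0.0272
```

Emit:
{"method": "play_rows", "body": {"moves": [0,0.007,0,0,0,0,0,0.007,0,0,0,0]}}

```text
t: 37.5
tool_pos: [0.4998, 0.2563, 0.0314]
tool_rot: [0.542, -0.541, 0.455, -0.455]
force: [-2.5, -1.1, 3.9]
finger_gap: 0.0273
```

Emit:
{"method": "play_rows", "body": {"moves": [0,0.005,0,0,0,0,0,0.005,0,0,0,0]}}

```text
t: 37.75
tool_pos: [0.4998, 0.2563, 0.0314]
tool_rot: [0.542, -0.541, 0.454, -0.455]
force: [-4.8, -1.0, 11.6]
finger_gap: 0.027
```

Emit:
{"method": "play_rows", "body": {"moves": [0,0,0,0,0,0,0,0,0,0,0,0,0,0,0,0,0,0,0,0,0,0,0,0], "grip": 46}}

```text
t: 38.25
tool_pos: [0.4998, 0.2562, 0.0299]
tool_rot: [-0.541, 0.542, -0.455, 0.455]
force: [-0.6, -0.4, 0.1]
finger_gap: 0.046
```

Emit:
{"method": "play_rows", "body": {"moves": [0,-0.15,0,0,0,0,0,-0.4,0,0,0,0,0,-0.7,0,0,0,0,0,-0.95,0,0,0,0,0,-1,0,0,0,0,0,-1,0,0,0,0]}}

```text
t: 39.0
tool_pos: [0.4996, 0.2562, 0.1798]
tool_rot: [-0.541, 0.542, -0.455, 0.455]
force: [-0.7, 0.2, -0.9]
finger_gap: 0.0461
```

Emit:
{"method": "play_rows", "body": {"moves": [0.2,-0.1,-0.2,0,0,0,0.4,-0.2,-0.4,0,0,0,0.7,-0.2,-0.6,0,0,0,0.9,-0.2,-0.7,0,0,0,1,-0.2,-0.7,0,0,0,1,-0.2,-0.7,0,0,0]}}

```text
t: 39.75
tool_pos: [0.4228, 0.09, 0.2094]
tool_rot: [-0.541, 0.541, -0.455, 0.455]
force: [0.3, 0.8, -0.5]
finger_gap: 0.0462
```

Run:
```python
from h import *
from station import manip
go(.5,0,.2)
d=manip.get_image("top");P=cloud(d);hsv=cv2.cvtColor(d["color"],cv2.COLOR_RGB2HSV)
cap=((hsv[...,1]<50)&(hsv[...,2]>170)&(P[...,2]>.075)&(P[...,2]<.11)&(P[...,0]>.4)&(P[...,1]>.1)&(P[...,1]<.35)).astype(np.uint8)
n,l,st,c=cv2.connectedComponentsWithStats(cap)
for i in range(1,n):
    if st[i,4]>20: print(ray(d,c[i],.092).round(4),st[i,4],np.median(P[...,2][l==i]).round(4))
a=d["color"][140:380,90:540,::-1];cv2.imwrite("pics/top9.png",cv2.resize(a,(800,427)))
```

```text
t 39.75 pos [0.4228 0.09   0.2094] head -80.1 tilt [-3.e-04 -1.e+00 -1.e-03] gap 0.0462 F [ 0.3  0.8 -0.5] j6 1.43
  norm shift [0.679 0.062 0.404] turn y 0
[[0.6006 0.1864]] 136 0.0921
[[0.5821 0.2718]] 139 0.0922
[[0.5162 0.1717]] 125 0.0922
```

View pics/top9.png

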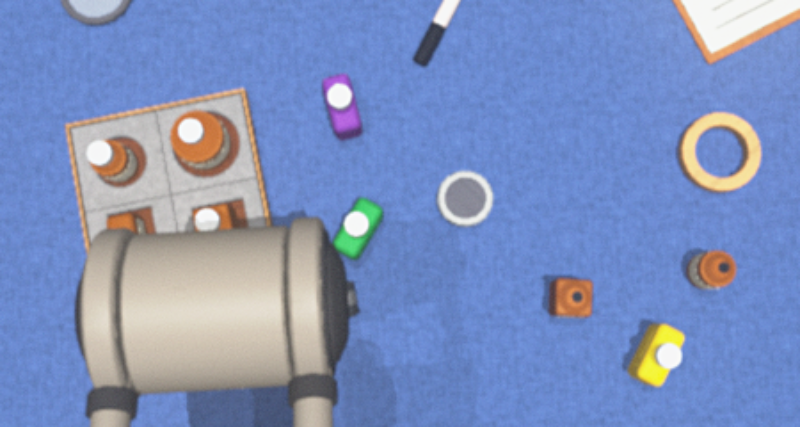

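The arm hides the flask; the rest looks right (caps at 0.092 m = fully seated). I'll move aside for a last look.

Emit:
{"method": "play_rows", "body": {"moves": [0.2,0,0,0,0,0,0.5,0,0,0,0,0,0.8,0,0,0,0,0,1,0,0,0,0,0,1,0,0,0,0,0]}}

```text
t: 40.42
tool_pos: [0.4492, -0.058, 0.2095]
tool_rot: [-0.541, 0.541, -0.455, 0.455]
force: [-0.1, 0.5, 0.0]
finger_gap: 0.0459
```

Emit:
{"method": "play_rows", "body": {"moves": [0.2,0,0,0,0,0,0.5,0,0,0,0,0,0.8,0,0,0,0,0,1,0,0,0,0,0,1,0,0,0,0,0,1,0,0,0,0,0]}}

```text
t: 41.18
tool_pos: [0.4745, -0.2034, 0.2097]
tool_rot: [0.542, -0.542, 0.455, -0.454]
force: [0.1, 0.7, 0.0]
finger_gap: 0.0461
```

Run:
```python
from h import *
from station import manip
go(.5,0,.2)
d=manip.get_image("top");P=cloud(d);hsv=cv2.cvtColor(d["color"],cv2.COLOR_RGB2HSV)
cap=((hsv[...,1]<50)&(hsv[...,2]>170)&(P[...,2]>.075)&(P[...,2]<.11)&(P[...,0]>.4)&(P[...,1]>.1)&(P[...,1]<.35)).astype(np.uint8)
n,l,st,c=cv2.connectedComponentsWithStats(cap)
for i in range(1,n):
    if st[i,4]>20: print(ray(d,c[i],.092).round(4),st[i,4],np.median(P[...,2][l==i]).round(4))
a=d["color"][180:330,110:260,::-1];b=manip.get_image("side")["color"][220:420,180:380,::-1]
cv2.imwrite("pics/fin.png",np.hstack([cv2.resize(a,(400,400)),cv2.resize(b,(400,400))]))
```

```text
t 41.17 pos [ 0.4745 -0.2034  0.2097] head -80.0 tilt [-1.3e-03 -1.0e+00 -7.0e-04] gap 0.0461 F [0.1 0.7 0. ] j6 0.84
  norm shift [-1.305  0.066  0.404] turn y 0
[[0.6005 0.1863]] 137 0.0921
[[0.582  0.2718]] 140 0.0922
[[0.515 0.171]] 146 0.092
[[0.4996 0.2569]] 145 0.0923
```

View pics/fin.png

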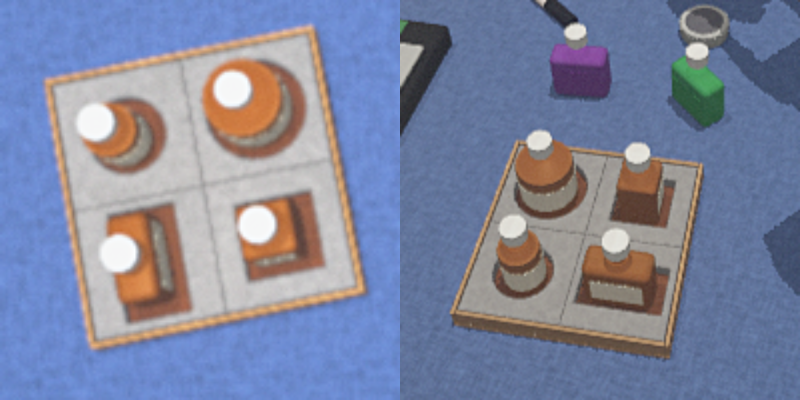

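Both views show all four bottles upright and down in their own wells. I'm handing in.

```bash
python3 -c "
from station import manip
print(manip.hand_in())"
```

```text
the job is handed in; nothing more can be done
None
```

The four sealed bottles are in their wells, placed in the order slim round, wide round, square, flask. I handed the job in at about 41 s of the 115 s allowed.

- **Setting down:** I lowered each bottle slowly until it touched the well floor, pressed at 9–13 N, then let go. No bottle was dropped.
- **Final check:** the top and side views show all four upright in the right wells. The cap tops all measured 92 mm above the table, which is what a bottle fully down on the well floor should read.
- **Opened bottles and look-alikes:** I did not touch them. The opened pair was still standing in the last wide top view, taken just before my final move aside. That final look was cropped to the tray area and did not cover the opened pair.
- **Disagreements:** the finger opening read 1–2 mm less than the bottle widths. The slim bottle's cap measured about 3 mm from where I released it, well inside the 8 mm of play in its well.

No check failed.

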